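Load a balance bar with tube carriers, keeping it level

TASK

Hang the three tube carriers on the pivoting balance bar: both single carriers on one arm, the double carrier on the other arm, in an order that keeps the bar from ever tipping more than 9 degrees. Each carrier straddles its arm with its cross-pins on the notched strip; slide it gently outward until its pins have dropped fully into the notches, and keep every push and knock on the bar under 18 N. Leave all three hanging freely and at rest with the bar about level (within 4 degrees).

Things in the scene. Friction and masses are not known exactly. Their poses are not given: they have to be found in the camera images.
- stand: Fixed balance stand: 100 x 100 x 10 mm steel base with a fork (40 mm in x by 34 mm in y, 178 mm high) that carries the pivoting bar. Origin: centre of the base's underside, on the bench; z up, x along the pivot's axis, y along the bar (yaw). Knocks count as pushes and the loaded bar is heavy: touch down on it and slide to the lugs slowly, at about 20 mm/s.
- bar_pivot (a point): The bar's pivot, 165 mm above the bench; this frame tilts with the bar (y along it, z square to its top). Bar 12 mm wide (x), arms to +y and -y, each with a 12 mm wide steel strip on top from 60 to 168 mm out at least, flat top 10 mm above this point. A pin centre is 13 mm above this point on the flat, 7 mm when seated in a notch (carrier's point: 9 mm).
- flat_left (a point): Point on the top of the +y arm's strip, 126 mm from the pivot. The strip has two notches 50 mm apart, 10 mm long, 6 mm deep; each ends outward at a lug (4 mm thick, 5 mm above the flat). The strip's place differs each time and is unmeasured: the lugs' inner faces are 93.5 to 113.5 and (50 mm further) 143.5 to 163.5 mm from the pivot. It is clamped firmly.
- flat_right (a point): The same on the -y arm; its strip's place is independent of the left one. On both arms a pin set down 126 mm from the pivot always lies on the flat between the two notches, and one set down 76 mm from it always on the flat inside the inner notch: slid outward (up to 35 mm) under a light downward push it drops 6 mm into the notch and stops at the lug. Fill the outer notch first.
- bar (a joint): Tilt of the bar (rad): 0 level, positive = +y arm up, stops at 0.22. Springy damped pivot, 1.8 N m per rad towards level, so an arm gives softly when pushed down (about 1 N for 9 mm at 126 mm out). One single carrier in an outer notch tilts it by about 0.12; the double alone or both singles alone by about 0.2, too far; both singles against the double leave it about level.
- single_a_c (a point): Saddle carrier, 77 (x) by 30 (y) by 121 mm high, 0.15 kg +-5 %, standing on the bench. Cheeks 3 mm thick, 22 mm gap between (open below and at y ends); one pin across it, 6 mm thick, centre 58 mm above the foot; grip tab on top, 12 (x) by 26 mm (y), 79 to 121 mm above the foot; one cup each side. Point: mid-gap, 60 mm above the foot. z up, y along gap and bar. Like the other single.
- single_b_c (a point): Saddle carrier, 77 (x) by 30 (y) by 121 mm high, 0.15 kg +-5 %, standing on the bench. Cheeks 3 mm thick, 22 mm gap between (open below and at y ends); one pin across it, 6 mm thick, centre 58 mm above the foot; grip tab on top, 12 (x) by 26 mm (y), 79 to 121 mm above the foot; one cup each side. Point: mid-gap, 60 mm above the foot. z up, y along gap and bar. Like the other single.
- double_c (a point): Saddle carrier, 77 (x) by 80 (y) by 121 mm high, 0.30 kg +-5 %, standing on the bench. Cheeks 3 mm thick, 22 mm gap between (open below and at y ends); two pins, at y = +-25 mm, across it, 6 mm thick, centre 58 mm above the foot; grip tab on top, 12 (x) by 26 mm (y), 79 to 121 mm above the foot; two cups each side. Point: mid-gap, 60 mm above the foot. z up, y along gap and bar.
Mind the look-alikes: they are no part of the job. Leave any pink or yellow look-alike of the part that bears single_a_c alone.

How it is judged (in metres and radians):
At the end, for the whole second after the job is handed in: All three carriers straddle the bar, every pin down in a notch (carrier point 5 to 11.5 mm above the pivot point and within 9 mm of its middle plane, in the bar's frame), both singles on one arm, the double on the other, at rest (under 0.03 m/s), bar still and within 0.07 rad of level (z of single_a_c in the frame of bar_pivot between 0.005 and 0.0115 m and x of single_a_c in the frame of bar_pivot between -0.009 and 0.009 m and linear speed of each of single_a, single_b, double below 0.03 m/s and z of single_b_c in the frame of bar_pivot between 0.005 and 0.0115 m and x of single_b_c in the frame of bar_pivot between -0.009 and 0.009 m and z of double_c in the frame of bar_pivot between 0.005 and 0.0115 m and x of double_c in the frame of bar_pivot between -0.009 and 0.009 m and ((y of each of single_a_c, single_b_c in the frame of bar_pivot above 0.06 m and y of double_c in the frame of bar_pivot below -0.06 m) or (y of each of single_a_c, single_b_c in the frame of bar_pivot below -0.06 m and y of double_c in the frame of bar_pivot above 0.06 m)) and value of joint bar between -0.07 and 0.07 rad and velocity of joint bar between -0.05 and 0.05 rad/s); the robot touches nothing.
It fails at once if the bar tips by more than 0.16 rad (9 degrees) (value of joint bar above 0.16 rad or value of joint bar below -0.16 rad).
It fails at once if a carrier is pressed or pushed against the balance with more than 18 N (contact force between single_a and stand above 18 N).
It fails at once if a carrier is pressed or pushed against the balance with more than 18 N (contact force between single_b and stand above 18 N).
It fails at once if a carrier is pressed or pushed against the balance with more than 18 N (contact force between double and stand above 18 N).
It also fails if it takes over 72 s, if anything falls off the work surface, if the arm or the gripper's body presses on something with over 40 N, if the wrist force passes 120 N, or if a joint passes its speed limit or range.

ROBOT

A 6-joint arm with a two-finger parallel gripper is mounted at the origin on a cart in front of the work surface, level with it; the furniture and walls round the work are solid. World frame = base frame: x ahead of the robot, y to its left, z up, the work surface at z = 0. Lengths are in mm, angles in rad, forces in N, time in s.
With the tool pointing down it reaches from about 300 to 775 mm from the base axis. Payload 14.6 kg.
Tool frame: the origin (TCP) lies on the centre line of the jaws, within the pads' length; the fingertips stand 19 mm ahead of it and the grasp point (between the pads) is the TCP (bot.tip_reach is the distance from the TCP to the fingertips, in mm); z points along the fingers, y is the line along which they close (so a half turn about z gives the same grasp; the last joint's range is limited). The gripper opens to 85 mm and grips with 20 to 120 N. Pads are 22 mm wide; open, the fingers measure 114 mm over their backs; the gripper's body (76 mm by 85 mm) begins 54 mm behind the grasp point. The pads swing forward as they close: fully open they stand 13 mm farther back than shut.
Start: joints at [-1.331, 0.3, 1.521, -0, 1.321, -0.067], TCP at [166.098, -524.31, 250.281] pointing down, gripper open.
Joint ranges: [-3.03, 3.03], [-0.79, 2.21], [0.23, 2.52], [-1.04, 4.18], [0, 3.07], [-2.55, 2.55]. Speed limits (rad/s): [2.22, 2.22, 2.57, 3.14, 3.14, 3.14].

INTERFACE

Orientations are given as a unit quaternion [w, x, y, z].
In Python, from rig import bot gives the robot as it stands. Calls block until the motion is done:
- bot.move_to(position, orientation): joint-space move of the TCP to a pose.
- bot.servo_line(position, attitude=None, speed=150, until_force=None): straight line of the TCP; attitude=None keeps the orientation; speed is the mean speed in mm/s. With until_force (N) it stops when the force on the tool has changed by that much, and returns True; else False.
- bot.move_joints(angles): joint-space move.
- bot.move_gripper(opening, grip_force=None): finger opening in mm; grip_force is the grip in N (None keeps the last); returns when the fingers have stopped.
- bot.dwell(seconds).
- bot.ik(position, orientation): joint angles nearest the present ones, or None.
- bot.read_state(): the state.
- bot.read_camera(name): name is "scene" or "top" or "wrist"; returns a dict with "image" (480x640x3 uint8, blue, green, red), "depth" (480x640 float32, mm along the optical axis (not along the pixel's ray), 0 where there is no reading), "fovy" (degrees; the focal length in pixels is half the picture's height over the tangent of half this angle, whatever the lens; pixels are square), "cx", "cy" (the principal point, pixels), "eye" and "attitude" of the camera in the world; the wrist camera has in their place "mount" (4x4, takes a point from camera to tool coordinates, whose origin is the TCP and whose axes are the flange's). Camera axes: x right, y down, z forward; pixel columns grow to the right and rows downward; lengths in mm; the calibration is good to about 2 mm. A picture is of the moment at which its call begins: read the wrist's pose just before it.
A pose or a line that the arm cannot do raises bot.MotionError and nothing moves.
- bot.finish_job(): hands the job in; it is judged then, once.
The state is a dict: "clock": time; "joint_positions": joint angles; "qvel": joint speeds; "effort": joint torques, N m; "ee_pos": TCP position; "tool_rot": TCP orientation; "ft_force": force on the tool from outside, world axes, zero at the start; "moment": the same for the moment, N m; "grip_width": finger opening in mm; "grip_force": force on a finger pad.
Only numpy, scipy, OpenCV 4.12 (cv2) and the standard library are available. Lean on these libraries where they do the work, as an engineer would, in place of code of your own. Each camera call takes 0.05 s, during which the arm holds its last target. There are 200 camera calls.

## Working session

There is one attempt and no reset: what is moved stays moved. The work goes in short steps, each a Python script; the robot and the scene stay as the last script left them, time stands still between calls to the robot, and variables do not carry over. Pictures are saved under pics/ and viewed, at most 10 in all, crops included, and the job is handed in when it is done.

```bash
ls; mkdir -p pics
cat > h.py <<'E'
import numpy as np, cv2
from rig import bot
from scipy.spatial.transform import Rotation as R
def rot(q): return R.from_quat([q[1],q[2],q[3],q[0]]).as_matrix()
def cam(n):
    s=bot.read_state(); c=bot.read_camera(n)
    f=240/np.tan(np.radians(c['fovy'])/2)
    if n=='wrist':
        M=np.array(c['mount']); T=np.eye(4); T[:3,:3]=rot(s['tool_rot']); T[:3,3]=s['ee_pos']
        T=T@M; c['Rm'],c['o']=T[:3,:3],T[:3,3]
    else:
        a=np.array(c['attitude']); c['Rm']=rot(a) if a.size==4 else a; c['o']=np.array(c['eye'])
    c['f']=f; return c
def cloud(c):
    v,u=np.mgrid[:480,:640]; d=c['depth']
    p=np.stack([(u-c['cx'])/c['f']*d,(v-c['cy'])/c['f']*d,d],-1)
    return p@c['Rm'].T+c['o']
def ray(c,u,v,z):
    d=c['Rm']@np.array([(u-c['cx'])/c['f'],(v-c['cy'])/c['f'],1]); return c['o']+d*(z-c['o'][2])/d[2]
E
python3 - <<'E'
from h import *
for n in ('scene','top'):
    c=cam(n); cv2.imwrite(f'pics/{n}0.png',c['image']); print(n,c['o'],c['Rm'].round(3).tolist(),c['f'],(c['depth']>0).mean())
E
```

```text
pics
scene [-195.52937919  713.80503305  585.01974507] [[-0.718, -0.296, 0.63], [-0.696, 0.318, -0.644], [-0.01, -0.9, -0.435]] 471.8842847727429 0.98259765625
top [ 402.42039405   30.48413081 1168.70435522] [[-0.004, -0.998, 0.064], [-1.0, 0.002, -0.021], [0.021, -0.064, -0.998]] 542.6351186660913 0.995908203125
```

View pics/top0.png

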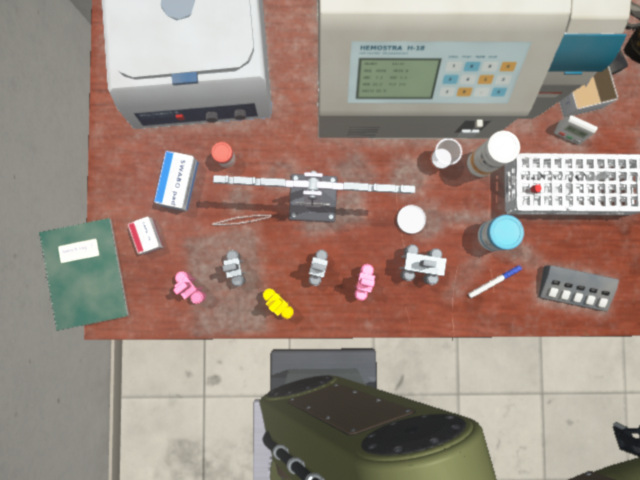

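View pics/scene0.png

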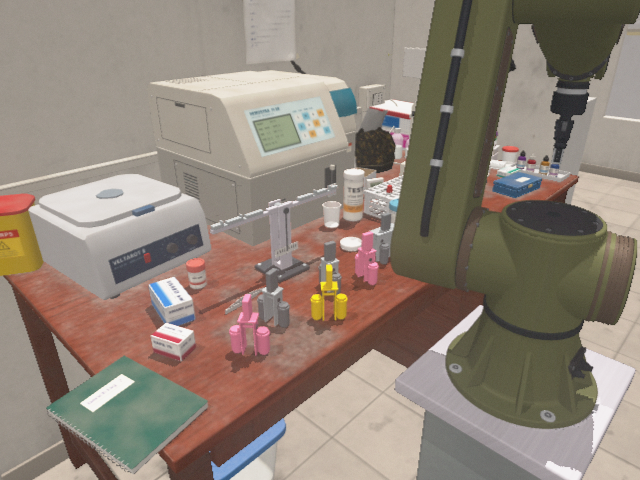

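Top view: the grey singles are at about (233,267) and (318,266) and the grey double at (425,264). The bar runs from (215,180) to (413,190), with the stand at (313,190). The look-alikes to leave alone are pink at (188,288) and (365,282) and yellow at (278,303).

```bash
cat > m.py <<'E'
from h import *
def blob(P,img,lo,hi,c,r,name):
    m=(P[...,2]>lo)&(P[...,2]<hi)&(np.hypot(P[...,0]-c[0],P[...,1]-c[1])<r)
    q=P[m]; 
    if len(q)<5: print(name,'few',len(q)); return
    ctr,sz,a=cv2.minAreaRect(q[:,:2].astype(np.float32))
    print(name,len(q),'c',np.round(ctr,1),'mean',q.mean(0).round(1),'size',np.round(sz,1),'ang',round(a,1))
    return np.array(ctr)
E
python3 - <<'E'
from m import *
c=cam('top'); P=cloud(c)
for n,(u,v),r in (('A',(233,262),30),('B',(318,262),30),('D',(425,262),30)):
    g=ray(c,u,v,110)[:2]; print(n,g)
    blob(P,c['image'],100,130,g,r,n+'tab')
    blob(P,c['image'],20,130,g,60,n+'all')
g=ray(c,313,185,170)[:2]; print(g)
q=blob(P,c['image'],160,200,g,240,'bar')
m=(P[...,2]>160)&(P[...,2]<185)&(np.hypot(P[...,0]-g[0],P[...,1]-g[1])<240)
q=P[m]; print(cv2.fitLine(q[:,:2].astype(np.float32),cv2.DIST_HUBER,0,.01,.01).ravel())
for lo,hi in((-170,-120),(-110,-60),(60,110),(120,170)):
    s=q[(q[:,1]-g[1]>lo)&(q[:,1]-g[1]<hi)]; print(lo,len(s),np.median(s,0).round(1))
print('stand'); blob(P,c['image'],5,14,ray(c,313,195,10)[:2],75,'base')
for y in (-250,-150,-50,0,50,150,250):
    s=P[(abs(P[...,1]-y)<20)&(P[...,2]>100)&(P[...,0]>g[0]+30)&(P[...,2]<600)]
    if len(s): print(y,'min x',s[:,0].min().round(),'max z',s[:,2].max().round())
print(bot.read_state()['clock'],bot.read_state()['ft_force'])
E
```

```text
A [438.69482543 188.39742963]
Atab 95 c [428.6 194.9] mean [428.6 193.7 117.3] size [12. 26.] ang 12.9
Aall 504 c [428.7 194.6] mean [427.7 193.   71.5] size [75.9 29.6] ang 12.8
B [438.2121599   23.10559355]
Btab 83 c [429.4  23.2] mean [429.4  23.3 118.7] size [25.8 11.9] ang 74.9
Ball 458 c [429.2  23.2] mean [428.9  23.3  72.3] size [29.7 75.2] ang 75.5
D [ 437.60007948 -186.50518466]
Dtab 98 c [ 435.2 -192.8] mean [ 434.9 -191.9  117.1] size [27.6 12.1] ang 81.0
Dall 1126 c [ 435.2 -193.1] mean [ 434.2 -190.9   68.6] size [81.4 75.5] ang 80.6
[579.22509619  32.41909226]
bar 2332 c [683.4  14.2] mean [613.8  10.8 171.9] size [373.2 263. ] ang 80.2
[3.937938e-02 9.992243e-01 5.824694e+02 3.526674e+01]
-170 304 [ 575.8 -112.4  172. ]
-110 299 [579.  -52.3 172.4]
60 235 [585.8 121.3 171.8]
120 212 [587.9 176.6 172.9]
stand
base 1212 c [576.3  40.6] mean [569.7  33.5   8.5] size [113.4 117.6] ang 1.4
-250 min x 695.0 max z 397.0
-150 min x 696.0 max z 397.0
-50 min x 696.0 max z 396.0
0 min x 696.0 max z 397.0
150 min x 753.0 max z 185.0
250 min x 743.0 max z 187.0
0.15 [ 0.48953444 -0.05705131 -0.24068943]
```

```bash
cat >> h.py <<'E'
def ori(yaw,tilt=0,flip=0):
    """tool down; tool y along carrier x (yaw of carrier, rad), tilted about carrier x by tilt"""
    z=R.from_euler('z',yaw+flip*np.pi); 
    down=R.from_matrix(np.array([[0,1,0],[1,0,0],[0,0,-1]]))
    q=(R.from_euler('z',yaw)*R.from_euler('x',tilt)*R.from_euler('z',flip*np.pi)*down).as_quat()
    return [q[3],q[0],q[1],q[2]]
E
python3 - <<'E'
from m import *
for fl in (0,1):
    for p in ([429,195,250],[429,23,250],[435,-193,250],[585,160,230],[578,-70,230]):
        q=bot.ik(p,ori(-.04,0,fl)); print(fl,p,None if q is None else np.round(q,2))
c=cam('wrist'); print(np.array(c['mount']).round(2).tolist())
bot.move_to([480,32,420],ori(-.04,0,0) if bot.ik([480,32,420],ori(-.04,0,0)) is not None else ori(-.04,0,1))
c=cam('wrist'); cv2.imwrite('pics/w1.png',c['image']); print(bot.read_state()['ee_pos'],bot.read_state()['clock'],c['o'])
np.savez('w1.npz',P=cloud(c),img=c['image'])
E
```

```text
0 [429, 195, 250] [ 0.35  0.12  1.74 -0.    1.28  0.39]
0 [429, 23, 250] [-0.03  0.03  1.84 -0.    1.28  0.01]
0 [435, -193, 250] [-0.49  0.13  1.72 -0.    1.28 -0.45]
0 [585, 160, 230] [ 0.21  0.44  1.38 -0.    1.32  0.25]
0 [578, -70, 230] [-0.18  0.39  1.45 -0.    1.3  -0.14]
1 [429, 195, 250] None
1 [429, 23, 250] None
1 [435, -193, 250] None
1 [585, 160, 230] None
1 [578, -70, 230] None
[[-0.0, -0.96, -0.27, 69.29], [1.0, -0.0, 0.0, -0.47], [-0.0, -0.27, 0.96, -124.04], [0.0, 0.0, 0.0, 1.0]]
[480.09196964  31.4173451  419.78875417] 2.6 [483.38624317 100.69986338 543.77888941]
```

View pics/w1.png

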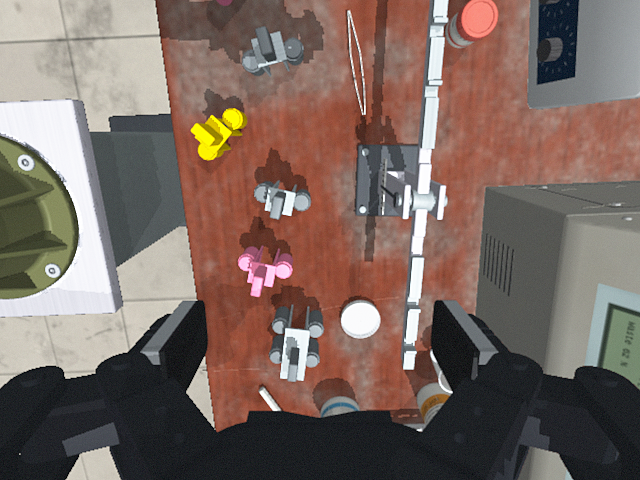

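The wrist view shows the pivot and fork at (423,201), with the notched bar running vertically near column 425. The grey singles are at (272,50) and (283,198) and the grey double at (297,340). Next I'll measure the pivot and the notch profiles.

Run:
```python
from m import *
d=np.load('w1.npz'); P=d['P']; img=d['img']
blob(P,img,100,130,(429,195),30,'Atab');blob(P,img,100,130,(429,23),30,'Btab');blob(P,img,100,130,(435,-193),30,'Dtab')
blob(P,img,100,130,(438,-193),30,'Dtab')
blob(P,img,5,13,(582,33),75,'base')
g=np.array([582.4,33]);yaw=-.0405
ex=np.array([np.cos(yaw),np.sin(yaw)]);ey=np.array([-ex[1],ex[0]])
L=np.stack([(P[...,:2]-g)@ex,(P[...,:2]-g)@ey],-1)
m=(abs(L[...,0])<40)&(abs(L[...,1])<215)&(P[...,2]>150)&(P[...,2]<200)
l=L[m];z=P[m][:,2]
f=abs(l[:,1])<25
print('fork: wide pts x',[ (l[f&(abs(l[:,0])>10)&(z>170)]).min(0),(l[f&(abs(l[:,0])>10)&(z>170)]).max(0)])
print('ends',l[:,1].min(),l[:,1].max())
# axis x offset along the bar
for a in range(-160,170,40):
    s=(abs(l[:,1]-a)<15)&(z>165); print(a,l[s,0].min().round(1),l[s,0].max().round(1))
for a in range(-180,181,2):
    s=(abs(l[:,1]-a)<1.2)&(abs(l[:,0])<4)
    if s.any(): print(a,z[s].mean().round(1),end='; ')
```

```text
Atab 398 c [430.7 193.1] mean [431.5 191.7 119.2] size [12.1 26.2] ang 12.1
Btab 282 c [431.1  21.5] mean [431.9  22.9 119.4] size [26.5 11.9] ang 74.2
Dtab 242 c [ 436.5 -194.3] mean [ 437.1 -190.3  117.6] size [26.8 11.9] ang 80.9
Dtab 242 c [ 436.5 -194.3] mean [ 437.1 -190.3  117.6] size [26.8 11.9] ang 80.9
base 2629 c [573.5  32. ] mean [565.3  41.2  10.5] size [100.1  82.2] ang 86.6
fork: wide pts x [array([-26.41879521, -18.37819937]), array([25.25368894, 15.95827897])]
ends -191.18997489907048 178.50793862420954
-160 -8.7 3.9
-120 -7.8 4.5
-80 -7.3 5.2
-40 -6.7 5.8
0 -26.4 25.3
40 -5.4 6.9
80 -5.0 8.0
120 -4.7 8.1
160 -4.0 8.7
-180 175.5; -178 175.5; -176 175.3; -174 175.1; -172 175.7; -168 179.8; -166 177.2; -164 174.1; -162 169.5; -160 169.6; -158 170.0; -154 175.3; -152 175.7; -150 175.4; -148 175.3; -146 175.4; -144 175.3; -142 175.3; -140 175.3; -138 175.5; -136 175.2; -134 175.2; -132 175.2; -130 175.2; -128 175.1; -126 175.2; -124 175.0; -122 175.0; -120 176.5; -118 180.4; -116 178.3; -114 174.3; -112 169.3; -110 169.4; -108 169.5; -104 175.7; -102 175.6; -100 175.4; 
[... 769 characters left out ...]
 48 167.7; 50 171.9; 52 175.6; 54 175.5; 56 175.7; 58 175.8; 60 175.4; 62 175.9; 64 175.9; 66 175.9; 68 176.0; 70 175.5; 72 175.5; 74 175.8; 76 175.8; 78 175.8; 80 175.6; 82 175.8; 84 174.3; 86 175.2; 88 175.5; 90 176.0; 92 175.7; 94 175.2; 96 169.9; 98 169.7; 100 169.0; 102 169.0; 104 169.2; 106 175.6; 108 178.7; 110 174.7; 112 173.9; 114 173.8; 116 173.1; 118 173.9; 120 174.1; 122 173.2; 124 172.9; 126 172.8; 128 172.9; 130 173.8; 132 173.5; 134 172.9; 136 173.1; 138 173.0; 140 173.7; 142 173.3; 144 172.7; 146 169.7; 148 168.4; 150 169.3; 152 168.9; 154 169.7; 156 175.1; 158 176.7; 160 172.5; 162 172.9; 164 173.5; 166 172.7; 168 173.2; 170 173.7; 172 173.3; 174 170.9; 176 164.8; 178 160.7;
```

```bash
cat > act.py <<'E'
from h import *
O=np.array([582.4,31.8,165.4]); YAW=-.048; H=45.
def pose(yb,pz,th=0.,xo=0.):
    v=R.from_euler('z',YAW).apply(R.from_euler('x',th).apply([xo,yb,pz+H]))
    return list(O+v),ori(YAW,th)
def st(t):
    s=bot.read_state(); v=R.from_euler('z',-YAW).apply(np.array(s['ee_pos'])-O)
    print(t,'t',round(s['clock'],1),'bar xyz(pin)',(v-[0,0,H]).round(1),'F',np.round(s['ft_force'],2),'w',round(s['grip_width'],1),flush=True)
def pick(x,y,yaw):
    bot.move_gripper(45,50)
    bot.move_to([x,y,150],ori(yaw)); bot.servo_line([x,y,103],speed=100)
    bot.move_gripper(0,50); st('grip')
    bot.servo_line([x,y,310],speed=200); st('lifted')
def go(yb,pz,th=0.,speed=20,uf=None,xo=0.):
    p,o=pose(yb,pz,th,xo); return bot.servo_line(p,o,speed=speed,until_force=uf)
E
python3 - <<'E'
from act import *
pick(429.7,194,np.radians(12.5))
bot.move_to(*pose(128.5,100)); st('above')
go(128.5,30,speed=100); bot.dwell(.2); st('near')
c=cam('scene'); cv2.imwrite('pics/s1.png',c['image'][100:400,150:550])
c=cam('wrist'); cv2.imwrite('pics/w2.png',c['image'])
E
```

```text
grip t 5.3 bar xyz(pin) [-159.9  154.8 -106.8] F [-0.36 -0.16  6.65] w 11.2
lifted t 6.5 bar xyz(pin) [-160.6  154.5   98.4] F [ 0.45  0.02 -1.63] w 11.0
above t 7.2 bar xyz(pin) [ -0.2 128.4  98.9] F [-0.17  0.16 -1.52] w 11.3
near t 8.2 bar xyz(pin) [1.000e-01 1.285e+02 3.060e+01] F [ 0.38 -0.56 -1.1 ] w 11.7
```

View pics/w2.png

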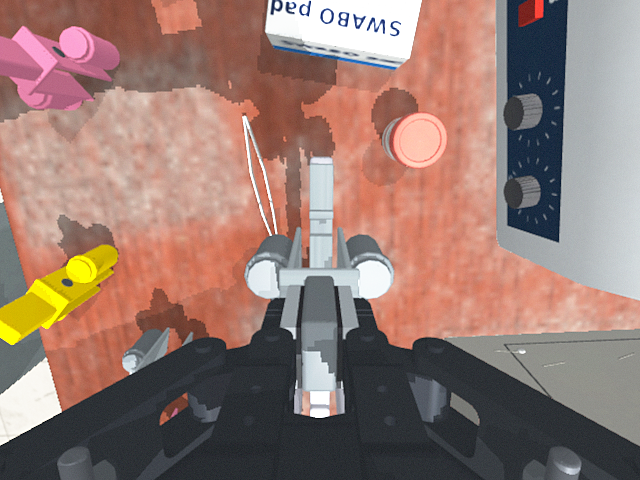

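View pics/s1.png

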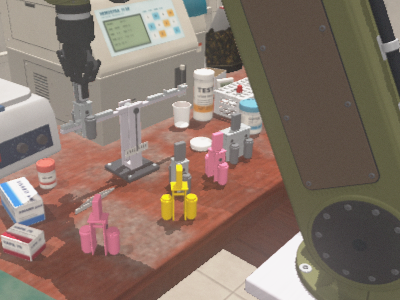

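Wrist view: the bar at column 320 runs centred between the carrier's cheeks (about 295 to 350) and parallel to them, so I'll set it down and slide.

```bash
cat >> act.py <<'E'
def tilt():
    """bar tilt from top camera: heights of the bar ends' tops"""
    P=cloud(cam('top')); L=R.from_euler('z',-YAW).apply((P-O).reshape(-1,3))
    m=(abs(L[:,0])<6)&(L[:,2]>-35)&(L[:,2]<45)
    o=[]
    for a,b in ((-182,-172),(-75,-62),(20,32),(-32,-20),(62,75),(172,176)):
        s=L[m&(L[:,1]>a)&(L[:,1]<b)]; o.append((int(s[:,1].mean()),round(float(np.median(s[:,2])),1)) if len(s)>2 else None)
    print('bar heights',o,flush=True)
E
python3 - <<'E'
from act import *
tilt()
go(128.5,16,speed=40); go(128.5,1,speed=15); bot.dwell(.2); st('down'); tilt()
r=go(147,1,speed=15,uf=3.5); st(f'slid {r}')
if not r:
    r=go(164,1,speed=8,uf=2.5); st(f'lug {r}')
bot.dwell(.3); st('rest'); tilt()
c=cam('wrist'); cv2.imwrite('pics/w3.png',c['image'])
E
```

```text
bar heights [(-176, 7.3), (-68, 7.4), (26, 4.9), (-26, 4.8), (69, 7.4), None]
down t 10.2 bar xyz(pin) [  0.  128.5   1.1] F [ 0.43  1.09 -0.29] w 11.0
bar heights [(-176, 25.2), (-68, 14.4), (25, 1.6), (-26, 6.6), (68, 1.8), None]
slid False t 11.7 bar xyz(pin) [  0. 147.   1.] F [-0.95  0.41 -0.36] w 11.4
lug True t 12.8 bar xyz(pin) [-1.000e-01  1.545e+02  4.000e-01] F [ 0.77 -1.94 -0.87] w 11.4
rest t 13.1 bar xyz(pin) [ -0.3 154.5  -0. ] F [ 0.3  -0.58 -0.54] w 11.5
bar heights [(-176, 15.7), (-68, 11.5), (25, 3.6), (-26, 6.0), (68, 4.3), None]
```

Run:
```python
from act import *
go(153.5,-11.5,speed=20); bot.dwell(.3); st('low'); tilt()
bot.move_gripper(32); bot.dwell(.3); tilt(); st('open')
go(153.5,60,speed=120); bot.dwell(.2)
tilt(); st('up')
c=cam('wrist'); cv2.imwrite('pics/w4.png',c['image'])
```

```text
low t 14.2 bar xyz(pin) [  0.  153.5 -11.4] F [-0.54  1.17 -0.32] w 11.6
bar heights [(-177, 29.1), (-68, 16.5), (25, 1.6), (-26, 8.4), (68, -0.7), None]
bar heights [(-176, 30.4), (-68, 16.4), (25, 2.1), (-25, 8.4), (67, 0.5), None]
open t 14.9 bar xyz(pin) [  0.  153.5 -11.5] F [ 0.55 -1.26 -0.18] w 32.2
bar heights [(-176, 29.2), (-68, 16.9), (25, 1.6), (-26, 8.6), (67, -0.3), None]
up t 15.9 bar xyz(pin) [-1.000e-01  1.534e+02  5.930e+01] F [-0.03 -0.21  1.05] w 32.2
```

View pics/w4.png

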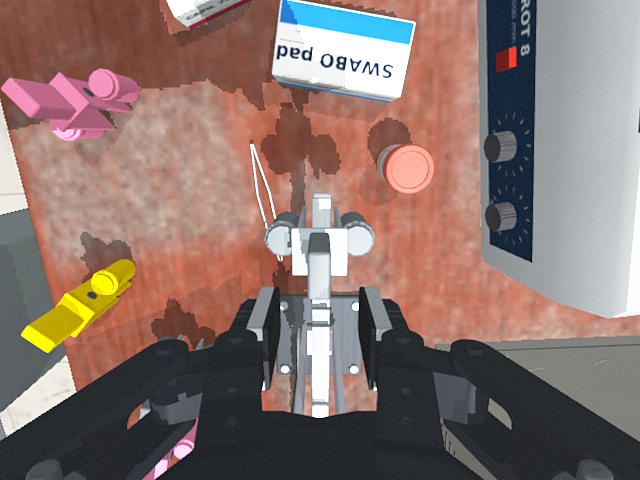

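Carrier A hangs in its outer notch at (320,245), on the bar and straddling it; tilt is about 0.115. Next is the double.

Run:
```python
from act import *
go(150,110,speed=200)
bot.move_to([435.8,-193.5,310],ori(np.radians(-9.2)))
pick(435.8,-193.5,np.radians(-9.2))
bot.move_to(*pose(-112,100)); go(-112,45,speed=100); bot.dwell(.2); st('near'); tilt()
c=cam('wrist'); cv2.imwrite('pics/w5.png',c['image'])
```

```text
grip t 19.9 bar xyz(pin) [-135.2 -232.2 -106.8] F [0.36 0.73 6.5 ] w 11.4
lifted t 21.1 bar xyz(pin) [-135.9 -231.9   98.4] F [-0.54 -0.36 -3.63] w 10.9
near t 22.7 bar xyz(pin) [   0.2 -112.    45.7] F [ 0.27 -0.63 -3.59] w 11.6
bar heights [(-176, 28.9), None, (25, 2.0), (-26, 7.6), (67, 0.5), (174, -13.5)]
```

View pics/w5.png

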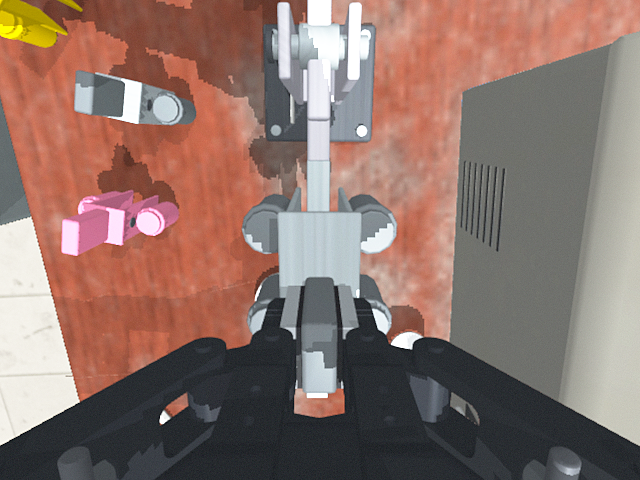

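The double straddles the bar at column 318, centred in its gap and square to it. Lowering and sliding.

Run:
```python
from act import *
go(-112,32,speed=60); go(-112,5,speed=15); bot.dwell(.2); st('down'); tilt()
r=go(-129,5,speed=15,uf=5); st(f'slid {r}')
if not r:
    r=go(-146,5,speed=8,uf=3); st(f'lug {r}')
bot.dwell(.3); st('rest'); tilt()
```

```text
down t 25.3 bar xyz(pin) [   0. -112.    5.] F [-0.14 -2.88  1.24] w 11.6
bar heights [(-176, -8.1), None, (26, 6.9), (-25, 2.1), (68, 13.8), (173, 23.3)]
slid True t 25.7 bar xyz(pin) [  -0.  -112.5    4.7] F [1.71 0.42 1.18] w 11.4
rest t 26.0 bar xyz(pin) [  -0.  -112.6    4.6] F [1.33 2.84 1.33] w 11.3
bar heights [(-177, -9.3), None, (26, 7.1), (-25, 2.3), (68, 14.2), (174, 22.6)]
```

Run:
```python
from act import *
r=go(-129,5,speed=15,uf=5.5); st(f'slid {r}'); tilt()
r=go(-147,5,speed=8,uf=3.5); st(f'lug {r}')
bot.dwell(.3); st('rest'); tilt()
```

```text
slid False t 27.3 bar xyz(pin) [   0.  -129.3    5.1] F [-0.24 -2.44  0.19] w 11.5
bar heights [(-178, -2.1), (-68, 3.8), (26, 6.7), (-25, 2.8), (68, 12.1), (174, 18.4)]
lug True t 27.9 bar xyz(pin) [-1.000e-01 -1.304e+02  4.400e+00] F [ 0.9  -0.62 -0.41] w 11.5
rest t 28.2 bar xyz(pin) [  -0.2 -130.4    4.2] F [ 0.66 -0.86 -1.31] w 11.3
bar heights [(-179, 3.3), (-68, 5.7), (25, 6.5), (-26, 4.0), (68, 9.8), (174, 11.5)]
```

Run:
```python
from act import *
r=go(-146,4.5,speed=8,uf=3); st(f'lug {r}')
bot.dwell(.3); st('rest'); tilt()
```

```text
lug True t 29.1 bar xyz(pin) [  -0.4 -134.2    3.8] F [ 2.02  0.39 -0.49] w 11.2
rest t 29.4 bar xyz(pin) [  -0.5 -134.1    3.5] F [ 1.08 -0.84 -0.03] w 11.4
bar heights [None, (-68, 5.8), (26, 5.6), (-26, 3.7), (68, 9.6), (173, 13.8)]
```

Run:
```python
from act import *
go(-133.5,6.8,.085,speed=12); bot.dwell(.4); st('low'); tilt()
c=cam('wrist'); cv2.imwrite('pics/w6.png',c['image'])
```

```text
low t 30.7 bar xyz(pin) [   0.  -137.4   -4.7] F [-1.87 -1.79  0.69] w 11.2
bar heights [None, (-68, 1.3), (25, 6.9), (-25, 2.8), (68, 13.9), (174, 23.2)]
```

View pics/w6.png

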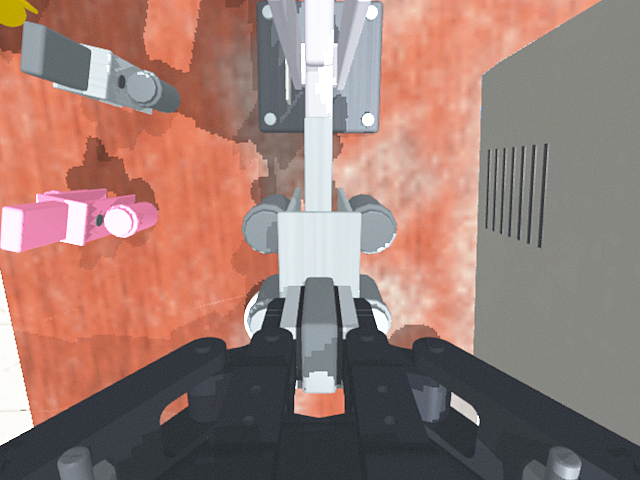

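The double is on the bar with its cups either side at (320,225), and the bar carries its full weight. Releasing.

Run:
```python
from act import *
bot.move_gripper(32); bot.dwell(.3); st('open'); tilt()
go(-133.5,75,.085,speed=120); bot.dwell(.2); st('up'); tilt()
P=cloud(cam('wrist')); P2=cloud(cam('top'))
for Q in (P,P2):
    L=R.from_euler('z',-YAW).apply((Q-O).reshape(-1,3))
    m=(abs(L[:,0])<5)&(L[:,1]<-115)&(L[:,1]>-155)&(L[:,2]>45)&(L[:,2]<85)
    s=L[m]; print(len(s),s.min(0).round(1) if len(s) else '',s.max(0).round(1) if len(s) else '',np.median(s,0).round(1) if len(s) else '')
    for a in(-165,-155,-120,-110,-105):
        k=(abs(L[:,0])<5)&(abs(L[:,1]-a)<3)&(L[:,2]>0)&(L[:,2]<60)
        if k.any(): print(a,np.median(L[k,2]).round(1),end=' ')
    print()
```

```text
open t 31.4 bar xyz(pin) [   0.  -137.4   -4.7] F [-0.04 -0.11 -0.31] w 31.8
bar heights [None, (-68, 1.6), (26, 7.3), (-25, 1.7), (68, 13.7), (174, 23.8)]
up t 32.4 bar xyz(pin) [  -0.2 -143.1   62.4] F [ 1.13 -1.16  0.66] w 31.8
bar heights [None, (-68, 0.9), (26, 7.3), (-25, 1.8), (68, 14.1), (174, 24.9)]
1089 [  -5.  -152.8   45. ] [   5.  -126.1   59.5] [-1.000e-01 -1.377e+02  5.650e+01]
-155 54.9 -120 16.4 -110 17.5 -105 18.0 
0   
-120 14.7 -110 14.8 -105 15.4
```

The double's tab top is 57 mm above the pivot, which matches seated and not on the flat. Now single B.

Run:
```python
from act import *
go(-133,110,.085,speed=200)
bot.move_to([430.2,22.3,310],ori(np.radians(-15.5)))
pick(430.2,22.3,np.radians(-15.5))
bot.move_to(*pose(80,100)); go(80,42,speed=100); bot.dwell(.2); st('near'); tilt()
c=cam('wrist'); cv2.imwrite('pics/w7.png',c['image'])
```

```text
grip t 35.7 bar xyz(pin) [-151.1  -16.8 -106.8] F [ 0.43 -0.41  5.25] w 11.3
lifted t 36.9 bar xyz(pin) [-151.9  -16.8   98.5] F [ 0.06  0.76 -1.86] w 11.6
near t 38.5 bar xyz(pin) [ 0.2 80.  42.7] F [ 0.33 -0.21 -1.95] w 11.2
bar heights [(-176, 0.9), (-68, 1.5), (24, 6.6), (-25, 1.9), (66, 14.5), None]
```

View pics/w7.png

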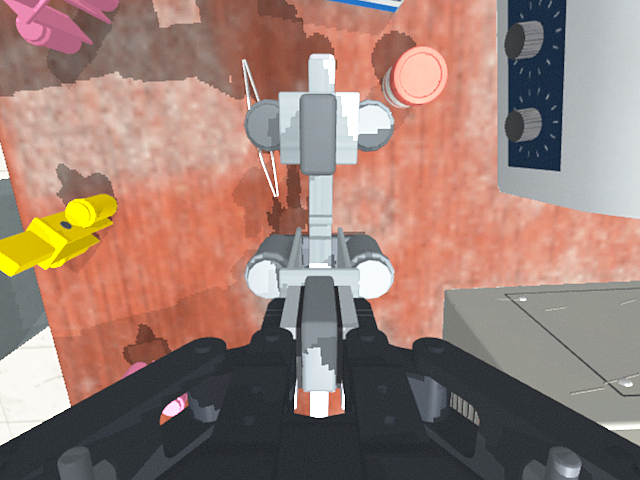

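Carrier B is centred over the bar at column 320, and A hangs further out at (320,130) with plenty of room between them.

Run:
```python
from act import *
go(80,26,speed=60); go(80,9.5,speed=15); bot.dwell(.2); st('down'); tilt()
r=go(82,9.5,speed=10); st('start')
r=go(98,9.5,speed=12,uf=5); st(f'slid {r}'); tilt()
r=go(114,9.5,speed=8,uf=3); st(f'lug {r}')
bot.dwell(.3); st('rest'); tilt()
```

```text
down t 40.5 bar xyz(pin) [ 0.  80.   9.6] F [0.12 2.08 1.54] w 11.4
bar heights [(-177, 15.7), (-68, 11.2), (23, 3.5), (-25, 5.8), (65, 4.8), None]
start t 40.9 bar xyz(pin) [ 0.  81.7  9.4] F [ 0.74 -1.61  1.61] w 11.4
slid False t 42.4 bar xyz(pin) [-0.  98.   9.5] F [ 0.17 -0.31  1.04] w 11.3
bar heights [(-177, 13.8), (-68, 9.8), (25, 4.0), (-26, 5.2), None, (175, 2.2)]
lug True t 43.5 bar xyz(pin) [-1.000e-01  1.042e+02  8.900e+00] F [ 2.41 -0.9   0.05] w 11.5
rest t 43.8 bar xyz(pin) [ -0.2 104.2   8.7] F [ 2.32 -0.93  0.08] w 11.5
bar heights [(-178, 4.9), (-68, 5.8), (25, 4.9), (-26, 4.2), None, (174, 10.9)]
```

Run:
```python
from act import *
go(103.5,6.8,speed=12); bot.dwell(.3); st('low'); tilt()
bot.move_gripper(32); bot.dwell(.3); tilt()
go(103.5,75,speed=120)
bot.move_to([430,60,420],ori(-.04)); bot.dwell(1); st('up'); tilt()
Q=cloud(cam('top')); L=R.from_euler('z',-YAW).apply((Q-O).reshape(-1,3))
for y in(154,104,-134):
    s=L[(abs(L[:,0])<14)&(abs(L[:,1]-y)<18)&(L[:,2]>55)&(L[:,2]<90)]
    print(y,len(s),s.min(0).round(1),s.max(0).round(1),np.median(s,0).round(1))
c=cam('scene'); cv2.imwrite('pics/s2.png',c['image'][100:400,150:550])
```

```text
low t 44.4 bar xyz(pin) [-1.000e-01  1.036e+02  6.800e+00] F [-0.79  1.38  0.32] w 11.4
bar heights [(-178, 8.1), (-68, 7.7), (25, 4.6), (-26, 4.9), None, (174, 7.8)]
bar heights [(-178, 5.6), (-68, 6.4), (25, 4.7), (-26, 4.1), None, (174, 11.5)]
up t 47.8 bar xyz(pin) [-153.6   20.9  209.6] F [ 0.34 -0.42 -0.43] w 31.8
bar heights [(-178, 4.7), (-68, 6.8), (25, 5.2), (-26, 3.7), (68, 8.7), (174, 9.4)]
154 125 [ -8.3 141.4  55.5] [  4.7 167.3  72.8] [ -3.2 154.   68.8]
104 124 [-8.6 90.9 56.2] [  4.2 116.7  72.7] [ -3.3 102.9  67.8]
-134 112 [  -7.5 -145.4   59.6] [   4.8 -120.4   69.7] [  -2.1 -132.3   65.5]
```

View pics/s2.png

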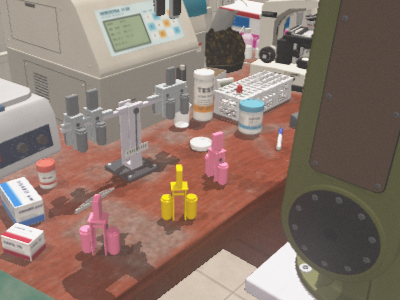

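Scene view: A and B hang side by side on the left arm and the double on the right, with the bar level. Tab heights are 69 to 70 mm above the pivot in the bar frame; 70 means seated. Handing in.

```bash
python3 -c "
from rig import bot
bot.dwell(1); print(bot.finish_job())"
```

```text
the job is handed in; nothing more can be done
None
```

I handed the job in with all three carriers seated in their notches: both singles on the +y arm, the double on the -y arm, the bar about 0.014 rad off level and the robot clear, at about 49 s of the 72 s; no verdict was returned.

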